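# Free the sagging bolt of the jar pen and hold its gate ajar

### The arm

A 6-joint arm with a two-finger parallel gripper is mounted at the origin on the work surface. World frame = base frame: x ahead of the robot, y to its left, z up, the work surface at z = 0. Lengths are in mm, angles in degrees, forces in N, time in s.
With the tool pointing down it reaches from about 350 to 850 mm from the base axis. Payload 8.1 kg.
Tool frame: the origin (TCP) lies midway between the tips of the shut fingers; the grasp point (between the pads) lies 19 mm behind it; z points along the fingers, y is the direction in which the jaws open and shut (so a half turn about z gives the same grasp; the last joint's range is limited). The gripper opens to 85 mm and grips with 20 to 120 N. Pads are 22 mm wide; open, the fingers measure 114 mm over their backs; the gripper's body (76 mm by 85 mm) begins 54 mm behind the grasp point. The pads swing forward as they close: fully open they stand 13 mm farther back than shut.
Start: joints at [61.455, 7.471, 85.268, -0, 87.261, -4.893], TCP at [240.685, 549.614, 231.292] pointing down, gripper open.
Joint ranges: [-169.43, 169.43], [-51.17, 129.36], [1.28, 143.12], [-76.62, 256.62], [0, 156.53], [-152.29, 152.29]. Speed limits (degrees/s): [136.94, 136.94, 159.86, 180, 180, 180].

### API

Orientations are given as [roll, pitch, yaw] about the fixed x, y, z axes, in that order (R = Rz(yaw) Ry(pitch) Rx(roll)).
In Python, from bench import telemetry, snapshot, camera_params, job gives the robot as it stands. The module is installed in compiled form; this text tells all that it offers.
- The arm moves only by the shell command python3 -m jog 'ROWS' [FORCE]. ROWS is JSON, a list that holds one entry, the list of rows, each a list of 7 numbers: the shift along the tool's x, y, z in units of 50 mm (1.0 is 50 mm), then the turn, a rotation vector about the tool's x, y, z in units of 2 pi rad (1.0 is 2 pi rad), then the opening, from 0 (shut) to 1 (fully open). In form: [[[dx, dy, dz, rx, ry, rz, claw], ...]]. A call has 1 to 12 rows; each row shifts and turns the commanded pose from where the row before left it, along the tool's axes as they then stand; what a row does not reach is not made up. A row lasts 1/8 s, in which the tool goes at most 62.5 mm and 10.7 degrees, less where a joint would pass 70% of its speed; a pose out of reach is approached as far as the arm can. A call with a number of a shift or a turn outside -1 to 1 is refused whole. A call with a gripper value outside its range is refused whole. The fingers move at their own pace and stop on an object; FORCE is the grip in N (left out, the last holds). Time passes only in rows, so rows that do not move let the fingers close. It gives the time, the measured TCP pose, the force and the opening at its end, in the units of the state.
- telemetry.sense(): the state, without advancing time (a new reading comes with each control period).
- snapshot(name): name is "scene" or "side" or "wrist"; returns (picture, depth): 400x640x3 uint8, red, green, blue; 400x640 float32, mm along the optical axis (not along the pixel's ray), 0 where there is no reading.
- camera_params(name): a dict with "K" (3x3 intrinsics, pixels), "D" ([k1, k2, p1, p2, k3] as OpenCV has them; the pictures are not rectified), "extrinsics" (4x4, takes a point from camera to world coordinates). Camera axes: x right, y down, z forward; pixel columns grow to the right and rows downward; lengths in mm; the calibration is good to about 2 mm. A picture is of the moment at which its call begins: read the wrist's pose just before it. camera_params takes no time and is no camera call; for the wrist camera it gives the pose at the moment of the call.
- job.hand_in(): hands the job in, once; it reports no verdict.
The state is a dict: "time": time; "joint_pos": joint angles; "qd": joint speeds; "joint_efforts": joint torques, N m; "tool_pos": TCP position; "tcp_rot": TCP orientation; "ft_force": force on the tool from outside, world axes, zero at the start; "wrist_torque": the same for the moment, N m; "finger_gap": finger opening in mm.
Only numpy, scipy, OpenCV 4.12 (cv2) and the standard library are available. Lean on these libraries where they do the work, as an engineer would, in place of code of your own. Each camera call takes 0.05 s, during which the arm holds its last target. There are 200 camera calls.

### The job

The bolt on the jar pen's gate has sagged, and its thick nose hangs behind the bent-up lip of the keeper. Take the bolt by its upright grip, lift it so that the nose clears the lip while you draw it back out of the keeper, then pull the sprung gate towards you until its free end stands about a hand's width (some 10 cm) open, and finish there, still gripping the bolt and holding the gate ajar and still, because it shuts if let go. Do not force the bolt against the keeper or swing the gate wide, and leave the jars, tin, brushes and other things undisturbed.

Things in the scene. Friction and masses are not known exactly. Their poses are not given: they have to be found in the camera images.
- pen: White steel jar pen, fixed: open-topped tray 240 x 320 mm, rails 86 mm high at back and sides, gate across its front. Origin: centre of its underside; x points from the gate (at x = -100 mm) to the back, z up. Hinge post at y = +149 mm, keeper's post (140 mm tall) at y = -125 mm. Its place and yaw (up to 0.25 rad) vary; it stands left or right of a grey open caddy 220 x 300 mm, 75 mm tall.
- gate (a joint): Angle of the gate about its upright hinge, rad: 0 shut, grows as the free end swings towards the robot (the pen's -x), at most 1.3. A spring closes it: about 0.3 N m when shut, 0.5 N m at 0.4 rad. While the nose lies in the keeper the gate moves only some 0.01 rad.
- gate_hinge (a point): Point on the gate's hinge line at the height of the gate's top edge (145 mm above the table); its axes turn with the gate: -y runs along the gate from hinge to free end, -x out of the pen.
- gate_end (a point): Top edge of the gate's free end, 240 mm from the hinge line. The gate is 18 mm thick, white, 145 mm high.
- bolt_draw (a joint): How far the bolt is drawn back towards the hinge, m: 0 fully shot, 0.055 fully drawn; starts within 0 to 0.004. Stiff: about 1.2 N of friction. Unlifted it stops against the lip at about 0.007; the nose is wholly out of the keeper from about 0.030.
- bolt_lift (a joint): How far the bolt is raised in its tall worn guide loops, m: 0 sagged (as at the start), 0.013 the top of the loops. The nose clears the lip from about 0.006. Drops back under its own weight (about 2 to 3 N) if not held up.
- bolt: Steel bolt lying along the gate's top: 10 mm rod, thick nose (24 mm diameter, 14 mm long) at its end in the keeper, upright round grip (18 mm diameter, 40 mm tall, on an 8 mm stem). Origin: on the rod's axis under the grip, 160 mm above the table when sagged; z up, +y the drawing direction, -x out of the pen. Shot, the grip is 205 mm from the hinge line. Guide loops behind it rise to 183 mm.
- bolt_grip (a point): Middle of the upright grip, 206 mm above the table when sagged; the grip runs 20 mm above and below it and nothing else is as high near it, so it can be pinched from above in any direction. Axes as bolt.
- bolt_nose (a point): Centre of the bolt's thick nose, 60 mm from the grip's axis, on the rod's axis.
- keeper: The open-topped steel channel on the post that the nose lies in, with the bent-up lip at its edge on the gate's side. Origin: centre of its underside, 140 mm above the table; axes as the pen. Fixed to the pen; rigid, so it does not give when the bolt is forced (45 N or more would wreck it).
- keeper_lip (a point): Middle of the top of the keeper's bent-up lip, 154 mm above the table. The keeper is an open-topped steel channel, 36 mm wide and 30 mm long, on the post, with side walls to 172 mm above the table; the lip is its edge on the gate's side.
- jar_a: Clear glass screw jar, 64 mm wide, 95 mm tall, standing in the pen behind the gate. Origin: centre of its underside. Leave it alone.
- jar_b: Amber glass screw jar, 60 mm wide, 85 mm tall, standing in the pen behind the gate. Origin: centre of its underside. Leave it alone.
- tin: Bare metal tin, 68 mm wide, 60 mm tall, on the table in front of the gate's hinge side, clear of a gate opened up to 45 degrees. Origin: centre of its underside. Leave it alone.
- brush_pot: White pot of brushes, 80 mm wide, about 220 mm tall, in the grey open caddy beside the pen. Origin: centre of its underside. Leave it alone.
- pigment_jar: White jar, 72 mm wide, 100 mm tall, in the caddy. Origin: centre of its underside. Leave it alone.
- tape_roll: Flat roll of tape, 96 mm wide, 25 mm tall, on the table. Origin: centre of its underside. Leave it alone.
- palette_knife: Palette knife lying on the table. Origin: centre of its underside. Leave it alone.

How it is judged (in metres and radians):
On the way, in this order (a step that is already met when the one before it is completed fails the run):
1. the bolt is lifted above the lip while its nose is still in the keeper and the gate shut (value of joint bolt_lift above 0.0055 m and value of joint bolt_draw below 0.022 m and value of joint gate below 0.06 rad), for 0.05 s.
2. the bolt is drawn clear of the keeper with the gate still (nearly) shut (value of joint bolt_draw above 0.0285 m and value of joint gate below 0.2 rad), for 0.05 s.
At the end, for the whole second after the job is handed in: The gate stands still at 0.25 to 0.62 rad (free end about 60 to 145 mm open), the bolt is drawn clear of the keeper (28.5 mm or more), and the fingers still hold the bolt (more than 1 N) (value of joint gate between 0.25 and 0.62 rad and value of joint bolt_draw above 0.0285 m and velocity of joint gate between -0.08 and 0.08 rad/s and contact force between bolt and the fingers above 1 N); the arm keeps its last pose, push and grip.
It fails at once if the bolt is forced against the keeper (over 45 N) (contact force between bolt and keeper above 45 N).
It fails at once if the gate is swung wide open (beyond 0.8 rad) (value of joint gate above 0.8 rad).
It fails at once if a jar, the tin, the brush pot, the tape or the knife is disturbed (moved more than 25 mm) (distance of any of jar_a, jar_b, tin, brush_pot, pigment_jar, tape_roll, palette_knife from where it was at the start of the episode above 0.025 m).
It also fails if it takes over 32 s, if anything falls off the work surface, if the arm or the gripper's body presses on something with over 40 N, if the wrist force passes 120 N, or if a joint passes its speed limit or range.

## Working session

There is one attempt and no reset: what is moved stays moved. The work goes in short steps, Python scripts to look and compute and a shell command to move; the robot and the scene stay as the last step left them, time stands still between calls to the robot, and variables do not carry over. Pictures are saved under pics/ and viewed, about 8 in all and at most 12, crops included, and the job is handed in when it is done.

```bash
mkdir -p pics; cat > h.py <<'E'
import numpy as np,cv2
from bench import telemetry,snapshot,camera_params,job
def cloud(n):
    p=camera_params(n);im,d=snapshot(n)
    K=np.array(p["K"],float);D=np.array(p["D"],float);T=np.array(p["extrinsics"],float)
    v,u=np.mgrid[0:400,0:640]
    q=cv2.undistortPoints(np.stack([u,v],-1).reshape(-1,1,2).astype(float),K,D).reshape(400,640,2)
    P=np.dstack([q*d[...,None],d])
    W=P@T[:3,:3].T+T[:3,3]
    W[d<=0]=np.nan
    return im,W,T
E
python3 - <<'E'
from h import *
s=telemetry.sense();print(s)
ims=[]
for n in("scene","side","wrist"):
    im,W,T=cloud(n);np.savez("c_"+n,im=im,W=W,T=T);print(n,T.round(2).tolist())
    if n!="wrist":cv2.imwrite(f"pics/{n}0.png",im[...,::-1])
E
```

```text
{'time': 0.0, 'joint_pos': array([ 6.14545683e+01,  7.51486665e+00,  8.53306870e+01, -1.25309999e-03,
        8.72606363e+01, -4.89271654e+00]), 'qd': array([-0.02097683,  0.02693266, -0.04574333, -0.09483445,  0.09444233,
        0.12467476]), 'joint_efforts': array([ 2.07220305e-04, -5.69396818e+01, -5.00554240e+01, -3.76850421e-04,
        1.50344730e-02, -3.11872998e-05]), 'tool_pos': array([240.43281839, 549.11473454, 230.23345011]), 'tcp_rot': array([-1.79894090e+02, -7.80997075e-03,  1.56347339e+02]), 'ft_force': array([ 0.10731372, -0.36474001, -0.13878759]), 'wrist_torque': array([-0.01076969,  0.03810908,  0.02904956]), 'finger_gap': 85.3320389198257}
scene [[0.04, 0.86, -0.51, 1425.18], [1.0, -0.03, 0.03, -59.75], [0.01, -0.52, -0.86, 1615.01], [0.0, 0.0, 0.0, 1.0]]
side [[-0.99, -0.1, 0.09, 406.41], [-0.14, 0.61, -0.78, 1254.62], [0.02, -0.79, -0.61, 1151.58], [0.0, 0.0, 0.0, 1.0]]
wrist [[0.4, 0.87, 0.28, 168.29], [0.92, -0.38, -0.13, 580.18], [-0.0, 0.31, -0.95, 372.87], [0.0, 0.0, 0.0, 1.0]]
```

View pics/scene0.png

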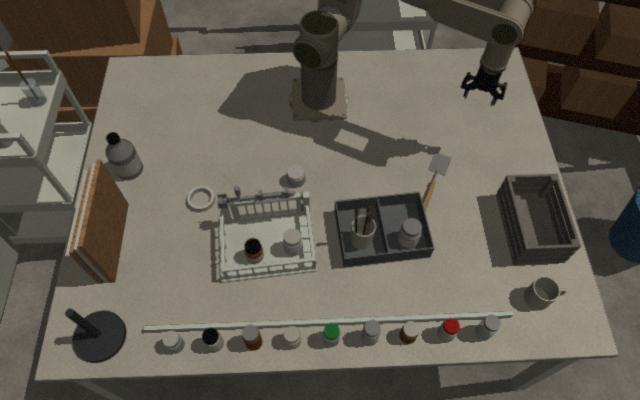

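View pics/side0.png

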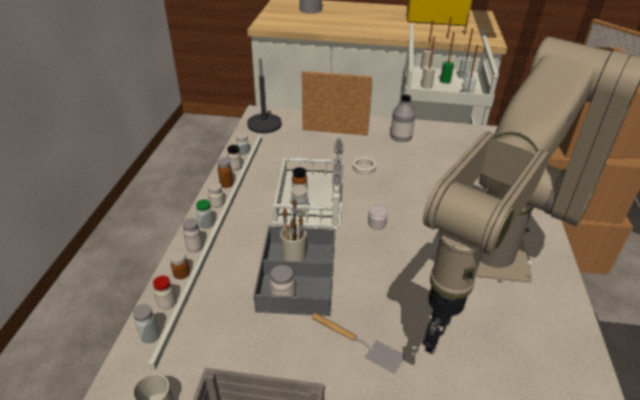

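The scene view shows the pen at px (218–315, 190–280), its gate facing the robot. The keeper is at about (222,198), the grip at about (237,190) and the tin at (296,175). The caddy is to its right. The side view shows the grip near (338,146).

```bash
python3 - <<'E'
from h import *
for n,b in(("scene",(205,325,175,285)),("side",(270,360,130,230))):
    z=np.load(f"c_{n}.npz");W=z["W"];im=z["im"]
    sub=W[b[2]:b[3],b[0]:b[1]];h=sub[...,2]
    for lo,hi in((195,240),(176,195),(155,176),(130,152)):
        m=(h>lo)&(h<hi);c,lab,st,ce=cv2.connectedComponentsWithStats(m.astype(np.uint8),connectivity=8)
        for i in range(1,c):
            if st[i,4]>2:
                q=sub[lab==i];print(n,(lo,hi),st[i,4],(ce[i]+[b[0],b[2]]).round(1),np.median(q,0).round(1),q.min(0).round(0),q.max(0).round(0))
    cr=im[b[2]:b[3],b[0]:b[1]][...,::-1]
    cv2.imwrite(f"pics/{n}crop.png",cv2.resize(cr,None,fx=5,fy=5,interpolation=cv2.INTER_CUBIC))
E
```

```text
scene (195, 240) 46 [236.4 190.3] [ 563.4 -281.5  218.7] [ 548. -291.  195.] [ 569. -274.  232.]
scene (176, 195) 24 [285.5 190.3] [ 547.6 -128.1  184. ] [ 538. -133.  180.] [ 559. -123.  192.]
scene (176, 195) 28 [259.4 192.9] [ 552.4 -212.5  181.8] [ 539. -220.  177.] [ 565. -207.  189.]
scene (176, 195) 10 [237.5 195.5] [ 563.8 -282.4  189.6] [ 561. -290.  178.] [ 568. -274.  192.]
scene (155, 176) 308 [248.2 197.5] [ 557.5 -262.4  163.7] [ 537. -352.  155.] [ 586. -101.  176.]
scene (130, 152) 24 [272.3 192.8] [ 531.7 -172.8  145.8] [ 528. -208.  140.] [ 539. -138.  151.]
scene (130, 152) 447 [266.1 199.9] [ 558.7 -190.9  143.4] [ 527. -351.  130.] [583. -55. 152.]
scene (130, 152) 3 [255.7 194.7] [ 539.9 -228.3  147.5] [ 531. -230.  139.] [ 541. -227.  150.]
scene (130, 152) 5 [224.4 197. ] [ 544.9 -331.9  149.5] [ 542. -335.  146.] [ 548. -325.  151.]
scene (130, 152) 5 [217. 200.] [ 550.6 -354.7  144.5] [ 546. -356.  141.] [ 560. -354.  151.]
side (195, 240) 47 [339. 142.] [ 554.2 -277.5  213.3] [ 547. -292.  196.] [ 563. -270.  230.]
side (195, 240) 40 [294.4 203.2] [646.9  9
[... 1894 characters left out ...]
 225. ] [620.7 136.  164.4] [616. 129. 155.] [626. 140. 176.]
side (130, 152) 3 [335.3 147.7] [ 575.5 -350.8  145.8] [ 572. -353.  143.] [ 576. -345.  146.]
side (130, 152) 14 [335.4 152.6] [ 569.1 -319.1  145.3] [ 564. -331.  141.] [ 577. -287.  151.]
side (130, 152) 15 [341.  153.3] [ 549.8 -319.2  145.9] [ 543. -332.  130.] [ 553. -283.  152.]
side (130, 152) 210 [336.8 181.7] [ 539.4 -125.4  146.9] [ 524. -258.  130.] [568. -49. 152.]
side (130, 152) 5 [294.8 221.2] [645.4  98.1 144.6] [645.  92. 138.] [650.  99. 150.]
side (130, 152) 8 [285.8 227.6] [667.7 129.7 142.2] [665. 126. 133.] [672. 134. 152.]
side (130, 152) 4 [300.5 229. ] [620.7 137.8 151.2] [616. 136. 149.] [626. 138. 151.]
```

View pics/scenecrop.png

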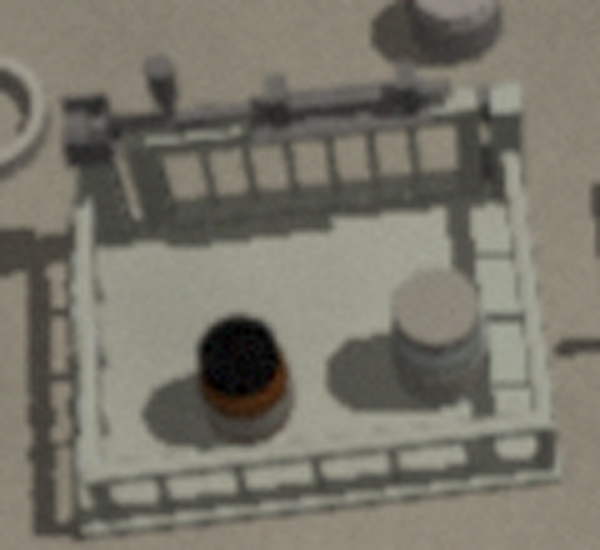

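The crop shows the grip top at about scene px (237,188), the loops near (260,193) and (286,190), and the keeper near (222,199). The estimates are grip about (556,-283) and pen yaw about 5.5°. I'll raise the tool, turn it to yaw 95.5° so the jaws pinch along pen x, and go above the grip.

```bash
python3 -m jog '[[[0,0,-0.3,0,0,0.0282,1],[0,0,-0.3,0,0,0.0282,1],[0,0,-0.3,0,0,0.0282,1],[0,0,-0.3,0,0,0.0282,1],[0,0,-0.3,0,0,0.0282,1],[0,0,-0.3,0,0,0.0282,1]]]' 40
python3 -m jog '[[[-0.95,0.26,0,0,0,0,1],[-0.95,0.26,0,0,0,0,1],[-0.95,0.26,0,0,0,0,1],[-0.95,0.26,0,0,0,0,1],[-0.95,0.26,0,0,0,0,1],[-0.95,0.26,0,0,0,0,1],[-0.95,0.26,0,0,0,0,1],[-0.95,0.26,0,0,0,0,1],[-0.95,0.26,0,0,0,0,1]]]'
python3 -m jog '[[[-0.95,0.26,0,0,0,0,1],[-0.95,0.26,0,0,0,0,1],[-0.95,0.26,0,0,0,0,1],[-0.95,0.26,0,0,0,0,1],[-0.95,0.26,0,0,0,0,1],[-0.95,0.26,0,0,0,0,1],[-0.95,0.26,0,0,0,0,1],[-0.95,0.26,0,0,0,0,1],[-0.95,0.26,0,0,0,0,1],[0,0,0,0,0,0,1],[0,0,0,0,0,0,1]]]'
python3 - <<'E'
from h import *
im,W,T=cloud("wrist");np.savez("c_wrist",im=im,W=W,T=T);cv2.imwrite("pics/wrist1.png",im[...,::-1])
s=telemetry.sense();print(s["tool_pos"],s["tcp_rot"],s["joint_pos"],s["ft_force"])
h=W[...,2]
for lo,hi in((200,240),(177,195),(155,176)):
    m=(h>lo)&(h<hi);c,lab,st,ce=cv2.connectedComponentsWithStats(m.astype(np.uint8),connectivity=8)
    for i in range(1,c):
        if st[i,4]>25:
            q=W[lab==i];print((lo,hi),st[i,4],ce[i].round(1),np.median(q,0).round(1),q.min(0).round(0),q.max(0).round(0))
E
```

```text
time: 0.9
tool_pos: [240.6, 549.4, 321.3]
tcp_rot: [-180.0, 0.0, 95.1]
ft_force: [0.1, -0.4, 0.8]
finger_gap: 85.7
time: 2.02
tool_pos: [397.8, 133.6, 321.2]
tcp_rot: [180.0, -0.0, 95.4]
ft_force: [0.6, 1.0, 0.2]
finger_gap: 85.5
time: 3.4
tool_pos: [554.4, -279.1, 320.6]
tcp_rot: [-179.9, -0.1, 95.4]
ft_force: [-0.1, 1.0, 0.8]
finger_gap: 85.3
[ 554.51463279 -278.63442521  321.26788487] [-1.79991043e+02 -2.92692577e-02  9.54617531e+01] [-3.14218636e+01  9.64066928e+00  7.35878963e+01  1.81631598e-02
  9.67961652e+01 -3.68814735e+01] [-0.02598505  0.16878528  0.47747471]
(200, 240) 615 [329.4 202.3] [ 556.3 -279.8  225.4] [ 548. -291.  200.] [ 565. -274.  228.]
(177, 195) 35 [3.318e+02 3.000e-01] [ 544.4 -135.9  181.1] [ 535. -137.  177.] [ 553. -135.  183.]
(177, 195) 408 [330.4 106.9] [ 550.9 -213.6  182.8] [ 541. -221.  177.] [ 561. -207.  185.]
(177, 195) 40 [329.2 185.4] [ 555.6 -275.2  191.4] [ 549. -280.  187.] [ 565. -274.  195.]
(155, 176) 1133 [330.3  50. ] [ 546.5 -168.9  164.1] [ 540. -208.  159.] [ 554. -132.  167.]
(155, 176) 26 [341.5   4.5] [ 552.  -135.   166.1] [ 550. -136.  155.] [ 554. -134.  175.]
(155, 176) 751 [329.1 148.8] [ 553.5 -250.   164.1] [ 546. -282.  159.] [ 561. -222.  168.]
(155, 176) 644 [328.3 239.7] [ 560.8 -336.8  166.2] [ 549. -351.  155.] [ 574. -314.  174.]
(155, 176) 110 [311.5 240.5] [ 545.4 -336.3  171.8] [ 542. -354.  155.] [ 549. -324.  173.]
(155, 176) 146 [345.6 241. ] [ 577.3 -334.1  171.4] [ 575. -352.  155.] [ 581. -321.  174.]
```

View pics/wrist1.png

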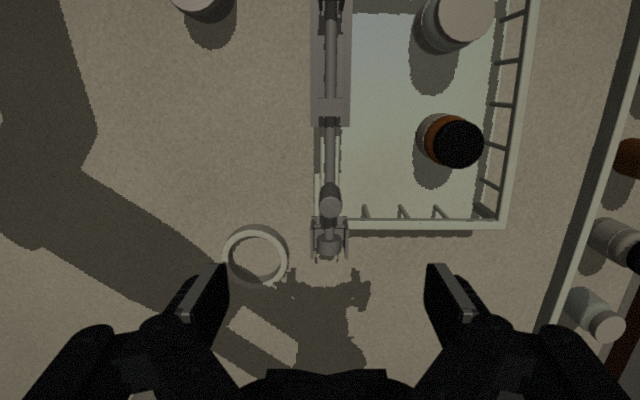

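The wrist view shows the grip top at px (330,205), midway between the open fingers, with the nose in the keeper at (329,240). The grip is at (556.5,-282.5) and the yaw is about 4.9°, so I'll descend and close.

```bash
python3 -m jog '[[[-0.08,0.03,0.4,0,0,0,1],[0,0,0.6,0,0,0,1],[0,0,0.6,0,0,0,1],[0,0,0.6,0,0,0,1],[0,0,0.43,0,0,0,1],[0,0,0,0,0,0,1],[0,0,0,0,0,0,1]]]'
python3 -m jog '[[[0,0,0,0,0,0,0],[0,0,0,0,0,0,0],[0,0,0,0,0,0,0],[0,0,0,0,0,0,0],[0,0,0,0,0,0,0],[0,0,0,0,0,0,0],[0,0,0,0,0,0,0]]]' 50
```

```text
time: 4.32
tool_pos: [556.8, -283.0, 190.5]
tcp_rot: [180.0, 0.0, 95.5]
ft_force: [0.3, -0.0, 0.3]
finger_gap: 85.5
time: 5.2
tool_pos: [556.8, -283.3, 190.2]
tcp_rot: [180.0, 0.0, 95.4]
ft_force: [2.0, 0.4, 3.5]
finger_gap: 17.0
```

```bash
python3 -m jog '[[[0,0,-0.05,0,0,0,0],[0,0,-0.05,0,0,0,0],[0,0,-0.05,0,0,0,0],[0,0,-0.04,0,0,0,0],[0,0,0,0,0,0,0],[0,0,0,0,0,0,0]]]'
python3 - <<'E'
from h import *
im,W,T=cloud("wrist");cv2.imwrite("pics/wrist2.png",im[...,::-1])
h=W[...,2]
for b in((555,561,-268,-245),(553,567,-350,-330)):
    m=(W[...,0]>b[0]-8)&(W[...,0]<b[1])&(W[...,1]>b[2])&(W[...,1]<b[3])&(h>150);print(m.sum(),np.percentile(h[m],[50,90,97]).round(1) if m.any() else "")
E
```

```text
time: 5.95
tool_pos: [556.5, -283.1, 199.2]
tcp_rot: [-180.0, -0.0, 95.4]
ft_force: [1.5, -0.4, -2.5]
finger_gap: 16.7
822 [173.  174.1 174.6]
635 [179.5 180.7 181.2]
```

View pics/wrist2.png

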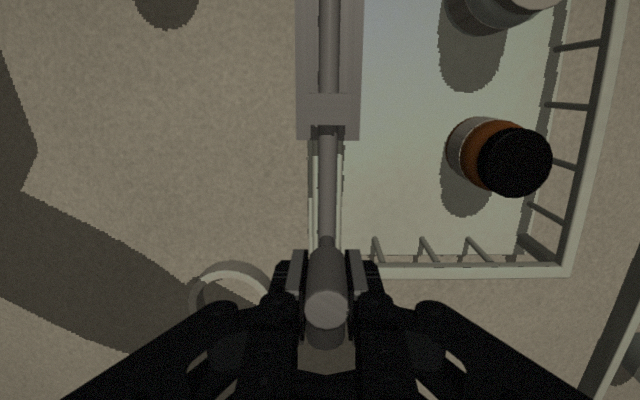

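The fingers grip the bolt squarely at px (327,305). The rod top has gone from 165 to about 174 mm, so the lift is about 9 mm and the force is small. I'll draw it 40 mm.

```bash
python3 -m jog '[[[0.06,0,0,0,0,0,0],[0.1,0,0,0,0,0,0],[0.1,0,0,0,0,0,0],[0.1,0,0,0,0,0,0]]]'
python3 -m jog '[[[0.11,0,0,0,0,0,0],[0.11,0,0,0,0,0,0],[0.11,0,0,0,0,0,0],[0.11,0,0,0,0,0,0],[0,0,0,0,0,0,0],[0,0,0,0,0,0,0]]]'
python3 - <<'E'
from h import *
im,W,T=cloud("wrist");cv2.imwrite("pics/wrist3.png",im[...,::-1])
s=telemetry.sense();print(s["tool_pos"],s["ft_force"],s["wrist_torque"])
E
```

```text
time: 6.5
tool_pos: [554.8, -264.9, 199.4]
tcp_rot: [180.0, 0.0, 95.4]
ft_force: [1.9, -1.9, -3.1]
finger_gap: 16.9
time: 7.25
tool_pos: [552.7, -243.0, 199.2]
tcp_rot: [-180.0, -0.0, 95.5]
ft_force: [2.4, 2.3, -3.2]
finger_gap: 16.5
[ 552.71133658 -243.10565426  199.1676504 ] [ 1.91885518  2.20447602 -1.68270693] [ 0.27249356 -0.34957398 -0.14140598]
```

View pics/wrist3.png

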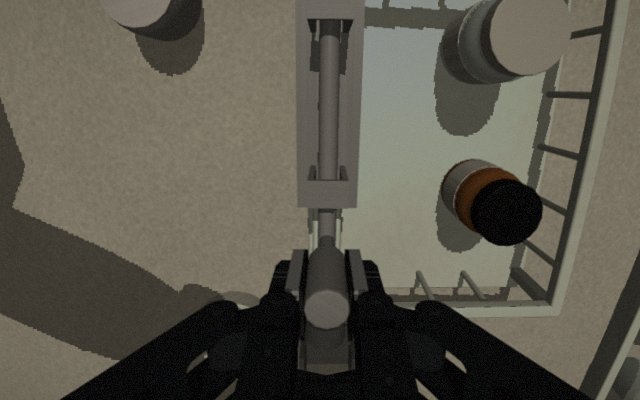

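The bolt is drawn 40 mm with the grip unchanged, top at px (327,308), and forces are low. Next I'll swing the gate along an arc about the hinge, with r about 163 mm, turning the tool with it.

```bash
python3 -m jog '[[[0.001,-0.086,0,0,0,0.0042,0],[0.001,-0.086,0,0,0,0.0042,0],[0.001,-0.086,0,0,0,0.0042,0],[0.001,-0.086,0,0,0,0.0042,0]]]'
python3 -m jog '[[[0.001,-0.086,0,0,0,0.0042,0],[0.001,-0.086,0,0,0,0.0042,0],[0.001,-0.086,0,0,0,0.0042,0],[0.001,-0.086,0,0,0,0.0042,0]]]'
```

```text
time: 7.8
tool_pos: [535.2, -244.2, 199.4]
tcp_rot: [180.0, 0.0, 89.3]
ft_force: [2.4, 1.3, -2.2]
finger_gap: 17.0
time: 8.3
tool_pos: [518.1, -243.1, 199.3]
tcp_rot: [180.0, 0.0, 83.2]
ft_force: [2.7, 1.0, -2.2]
finger_gap: 16.8
```

```bash
python3 -m jog '[[[0.001,-0.086,0,0,0,0.0042,0],[0.001,-0.086,0,0,0,0.0042,0],[0.001,-0.086,0,0,0,0.0042,0],[0.001,-0.086,0,0,0,0.0042,0],[0.001,-0.086,0,0,0,0.0042,0],[0.001,-0.086,0,0,0,0.0042,0],[0.001,-0.086,0,0,0,0.0042,0],[0.001,-0.086,0,0,0,0.0042,0],[0,0,0,0,0,0,0],[0,0,0,0,0,0,0],[0,0,0,0,0,0,0],[0,0,0,0,0,0,0]]]'
python3 - <<'E'
from h import *
s=telemetry.sense();print(s["time"],s["tool_pos"],s["tcp_rot"],s["ft_force"],s["finger_gap"],abs(s["qd"]).max())
im,W,T=cloud("wrist");cv2.imwrite("pics/wrist4.png",im[...,::-1])
im2,W2,_=cloud("scene");cv2.imwrite("pics/scene4.png",cv2.resize(im2[160:290,180:350,::-1],None,fx=4,fy=4,interpolation=cv2.INTER_CUBIC))
m=(W[...,2]>158)&(W[...,2]<195)&(W[...,1]<-90);m[200:]=0;q=W[m][:,:2];print(len(q),cv2.fitLine(q.astype(np.float32),cv2.DIST_HUBER,0,.01,.01).ravel())
E
```

```text
time: 9.8
tool_pos: [484.9, -235.6, 199.3]
tcp_rot: [-180.0, 0.0, 71.2]
ft_force: [3.0, -0.1, -2.2]
finger_gap: 17.0
9.8 [ 484.90919111 -235.63903611  199.25731062] [-1.79995686e+02  3.75681080e-03  7.12484742e+01] [ 2.99068133 -0.06291791 -2.19413243] 17.022789667890958 0.09567595911203734
5174 [ 3.3027455e-01  9.4388491e-01  5.0877853e+02 -1.6622301e+02]
```

View pics/wrist4.png

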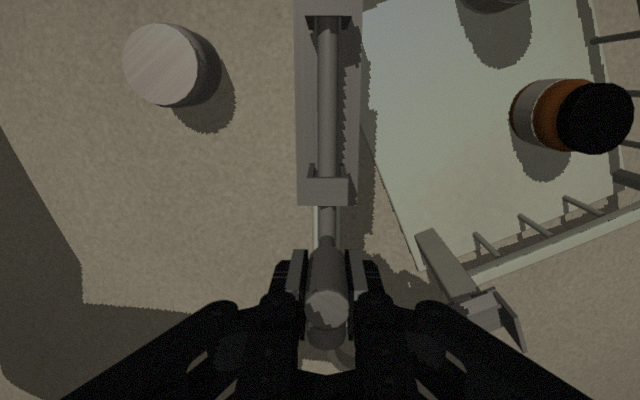

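View pics/scene4.png

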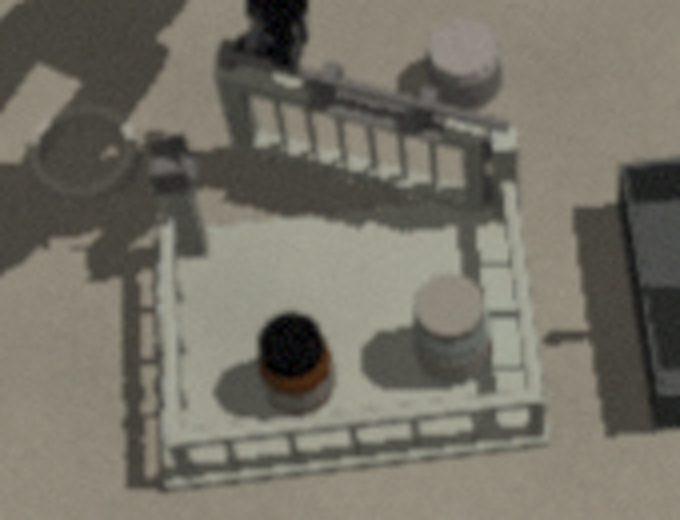

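The gate line is now at 70.7° against 94.9° shut, so it is open about 0.42 rad. In the wrist view the grip-to-loop spacing is unchanged (loop edge still at row 206), so the bolt is still drawn about 40 mm. The fingers hold it, the keeper is empty, and the tin and jars look untouched.

```bash
python3 -c "
from bench import job
print(job.hand_in())"
```

```text
the job is handed in; nothing more can be done
None
```

The gate is standing open about 0.42 rad, with its free end roughly 10 cm out, and the gripper is still holding the bolt. I handed the job in at about 10 s of the 32 s allowed, and it reports no verdict.

**What I did:** I gripped the bolt's upright grip from above at 50 N and lifted it about 9 mm. I then drew it back 40 mm, and swung the gate 24° along an arc about its hinge.

**Last checks:**
- **Gate angle:** the bolt and guide loops measured 24.2° from shut in the wrist camera, and the tool had turned 24.2° with it.
- **Bolt draw:** the grip-to-loop spacing in the wrist camera did not change during the swing, so the bolt is still about 40 mm drawn. The gate joint itself gives no reading, so this and the angle come from the cameras and the arm's pose.
- **Grip and forces:** the fingers were at 17 mm on the 18 mm grip. At each reading from the lift onwards, the wrist force was under 5 N.
- **Stillness:** the joints were nearly still, at 0.1°/s or less.
- **Other things:** in the last pictures the jars, tin and tape looked untouched. I did not measure their positions again, and the brush pot, pigment jar and palette knife were not in those final views.

No check failed or disagreed.

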